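# Put away the retained food samples

### The job

Put away today's retained samples: stand the two capped jars side by side in the deep pan, and set the square sample box from the worktop in the low pan beside the one already there, all upright on the pan floor so that nothing stands above a rim. Then close each pan with one of the two flat lids, seated flush and square on the rim. Leave the open empty jar and the stack of foil cups where they stand.

Things in the scene. Friction and masses are not known exactly. Their poses are not given: they have to be found in the camera images.
- pan_deep: fixed open steel food pan, 162 mm (own x) by 176 mm (own y) over the rim flange; mouth 138 x 152, floor 131 x 145 mm. Origin: centre of the underside, z up; inner floor at z = 3 mm. The deep pan: rim at z = 100 mm. Empty at the start; the two jars stand side by side along its y, e.g. centred at y = +36 and -36 mm.
- pan_low: fixed open steel food pan, 162 mm (own x) by 176 mm (own y) over the rim flange; mouth 138 x 152, floor 131 x 145 mm. Origin: centre of the underside, z up; inner floor at z = 3 mm. The low pan: rim at z = 65 mm. One sample box lies in its +y half; the -y half (centre y = -37 mm) is free.
- lid_a: loose flat steel pan lid, 162 mm (own x) by 176 mm (y); both lids are alike, either fits either pan. Origin: centre of the underside of its 8 mm deep lip (122 x 136 mm), which enters the pan's mouth; top at z = 11 mm. Central black bar handle 14 mm wide (x), 70 mm long (y), z = 11 to 35 mm. Seated, its x lies along the pan's x, either way round, origin 8 mm below the rim. 300 g.
- lid_b: loose flat steel pan lid, 162 mm (own x) by 176 mm (y); both lids are alike, either fits either pan. Origin: centre of the underside of its 8 mm deep lip (122 x 136 mm), which enters the pan's mouth; top at z = 11 mm. Central black bar handle 14 mm wide (x), 70 mm long (y), z = 11 to 35 mm. Seated, its x lies along the pan's x, either way round, origin 8 mm below the rim. 300 g.
- jar_a: capped tall sample jar, white with a paper band and a ribbed grey screw cap, round, 52 mm diameter, 84 mm high. Origin: centre of the underside, z up. Starts standing on the worktop; the two such jars are alike. About 140 g.
- jar_b: capped tall sample jar, white with a paper band and a ribbed grey screw cap, round, 52 mm diameter, 84 mm high. Origin: centre of the underside, z up. Starts standing on the worktop; the two such jars are alike. About 140 g.
- sample_box: square sample box, closed: white body 56 mm square, grey snap lid 60 mm square, 45 mm high overall, the lid from z = 34 mm up. Stands on the open worktop. Origin: centre of the underside, z up, x and y along its sides. About 120 g.
- packed_box: a second square sample box just like sample_box, which already lies in the +y half of the low pan and stays there.
- empty_jar: the same white jar without cap and band: open at the top and empty, 52 mm diameter, 76 mm high. A bystander on the worktop. Origin: centre of the underside.
- foil_cups: a nested stack of silvery pleated foil cups, round, 60 mm wide at the top, 49 mm high. A bystander on the worktop. Origin: centre of the underside.

How it is judged:
By the outcome, as a careful person would: the job done as asked, in the order asked, and still so for the second after the job is handed in, with the robot touching nothing.
It also fails if it takes over 115 s, if anything falls off the work surface, if the arm or the gripper's body presses on something with over 40 N, if the wrist force passes 120 N, or if a joint passes its speed limit or range.

### The arm

A 7-joint arm with a two-finger parallel gripper is mounted at the origin on a cart in front of the work surface, level with it; the furniture and walls round the work are solid. World frame = base frame: x ahead of the robot, y to its left, z up, the work surface at z = 0. Lengths are in mm, angles in degrees, forces in N, time in s.
With the tool pointing down it reaches from about 400 to 850 mm from the base axis. Payload 4.4 kg.
Tool frame: the origin (TCP) lies on the centre line of the jaws, within the pads' length; the fingertips stand 22 mm ahead of it and the grasp point (between the pads) lies 3 mm ahead of it; z points along the fingers, y is the line along which they close (so a half turn about z gives the same grasp; the last joint's range is limited). The gripper opens to 94 mm and grips with 3 to 60 N. Pads are 16 mm wide; open, the fingers measure 119 mm over their backs; the gripper's body (75 mm by 177 mm) begins 78 mm behind the grasp point.
Start: joints at [-3.77, 36.005, 2.206, 86.941, -1.547, 57.084, -1.146], TCP at [650.014, 0.027, 227.478] pointing down, gripper open.
Joint ranges: [-175.42, 175.42], [-21.48, 121.26], [-71.46, 75.88], [10.55, 141.38], [-63.04, 243.04], [13.31, 113.54], [-168.57, 168.57]. Speed limits (degrees/s): [147.25, 147.25, 180, 180, 180, 180, 180].

### API

Orientations are given as a 3x3 rotation matrix whose columns are the frame's x, y, z axes.
In Python, from workcell import sensors, cams, ctrl gives the robot as it stands.
- The arm moves only by the shell command python3 -m jog 'ROWS'. ROWS is JSON, a list of rows, each an object with "hand": the finger opening in cm, from 0 to 9.4; "xyz": the shift along the tool's x, y, z in cm, a list of three; "turn": the turn about the tool's z in degrees. A call has 1 to 8 rows; each row is the pose to reach, as a shift and turn from the pose commanded when the call began, along the tool's axes at that moment; what a row does not reach only later rows make up. A row lasts 1/10 s, in which the tool goes at most 50 mm and 8.59 degrees, less where a joint would pass 70% of its speed; a pose out of reach is approached as far as the arm can. A call with a gripper value outside its range is refused whole. The fingers move at their own pace and stop on an object; the grip force is fixed at half the most. Time passes only in rows, so rows that repeat a pose let the fingers close. It gives the time, the measured TCP pose, the force, the opening and the grip force at its end, in the units of the state.
- sensors.read_state(): the state, without advancing time (a new reading comes with each control period).
- cams.grab_frame(name): name is "scene" or "side" or "wrist"; returns (picture, depth): 480x640x3 uint8, red, green, blue; 480x640 float32, mm along the optical axis (not along the pixel's ray), 0 where there is no reading.
- cams.camera_info(name): a dict with "mtx" (3x3 intrinsics, pixels), "world_to_cam" (4x4, takes a point from world to camera coordinates); the wrist camera has in their place "tool_from_camera" (4x4, takes a point from camera to tool coordinates, whose origin is the TCP and whose axes are the flange's). Camera axes: x right, y down, z forward; pixel columns grow to the right and rows downward; lengths in mm; the calibration is good to about 2 mm. The wrist camera is an equidistant fisheye: a pixel r from the principal point sees the ray r / f radians off the axis. A picture is of the moment at which its call begins: read the wrist's pose just before it. camera_info takes no time and is no camera call.
- ctrl.finish_job(): hands the job in; it is judged then, once.
The state is a dict: "time": time; "qpos": joint angles; "joint_velocities": joint speeds; "joint_efforts": joint torques, N m; "tcp_pos": TCP position; "tcp_rot": TCP orientation; "contact_force": force on the tool from outside, world axes, zero at the start; "moment": the same for the moment, N m; "gripper_width": opening from 0.0 (shut) to 1.0 (fully open); "finger_force": force on a finger pad.
Only numpy, scipy, OpenCV 4.12 (cv2) and the standard library are available. Lean on these libraries where they do the work, as an engineer would, in place of code of your own. Each camera call takes 0.05 s, during which the arm holds its last target. There are 200 camera calls.

## Working session

There is one attempt and no reset: what is moved stays moved. The work goes in short steps, Python scripts to look and compute and a shell command to move; the robot and the scene stay as the last step left them, time stands still between calls to the robot, and variables do not carry over. Pictures are saved under pics/ and viewed, at most 14 in all, crops included, and the job is handed in when it is done.

```bash
ls; mkdir -p pics; python3 - <<'E'
from workcell import sensors, cams
import cv2,numpy as np
s=sensors.read_state();print({k:np.round(v,2).tolist() for k,v in s.items() if k in('time','tcp_pos','tcp_rot','contact_force','gripper_width')})
for n in('scene','side','wrist'):
    p,d=cams.grab_frame(n);cv2.imwrite(f'pics/{n}0.png',p[:,:,::-1]);np.save(f'{n}0.npy',d)
    i=cams.camera_info(n);print(n,{k:np.round(v,3).tolist() if not isinstance(v,str) else v for k,v in i.items()})
E
```

```text
pics
{'time': 0.0, 'tcp_pos': [649.39, 0.03, 226.59], 'tcp_rot': [[0.0, 1.0, -0.0], [1.0, -0.0, -0.0], [-0.0, -0.0, -1.0]], 'contact_force': [-0.91, -0.67, -0.35], 'gripper_width': 1.0}
scene {'mtx': [[543.56, 0.0, 319.408], [0.0, 543.56, 246.735], [0.0, 0.0, 1.0]], 'world_to_cam': [[0.882, -0.472, -0.019, -448.552], [-0.35, -0.627, -0.696, 237.414], [0.316, 0.62, -0.718, 1061.487], [0.0, 0.0, 0.0, 1.0]]}
side {'mtx': [[449.283, 0.0, 327.268], [0.0, 449.283, 245.576], [0.0, 0.0, 1.0]], 'world_to_cam': [[-0.879, -0.476, 0.018, 467.956], [-0.337, 0.595, -0.729, 172.545], [0.337, -0.647, -0.684, 1077.817], [0.0, 0.0, 0.0, 1.0]]}
wrist {'mtx': [[371.648, 0.0, 317.842], [0.0, 371.648, 235.347], [0.0, 0.0, 1.0]], 'tool_from_camera': [[-0.0, -0.972, -0.236, 67.889], [1.0, -0.0, -0.001, 0.537], [0.001, -0.236, 0.972, -157.478], [0.0, 0.0, 0.0, 1.0]]}
```

View pics/scene0.png

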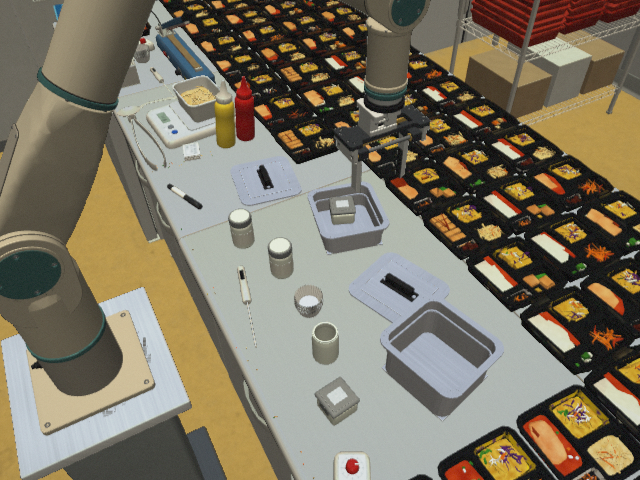

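View pics/side0.png

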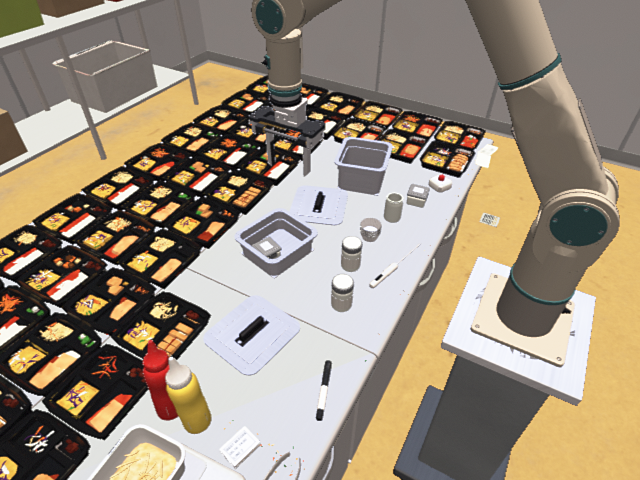

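View pics/wrist0.png

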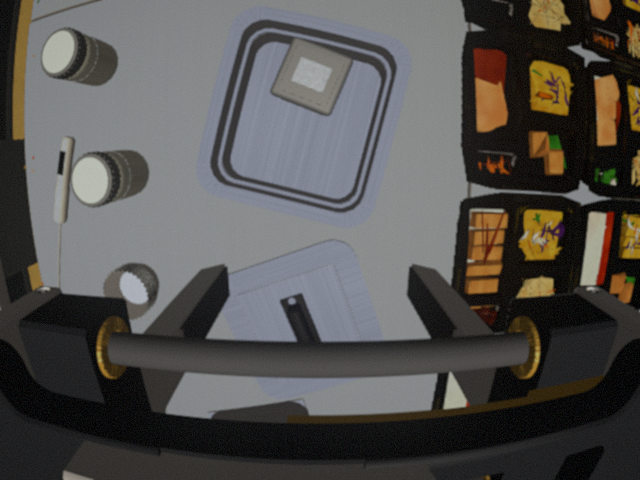

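Scene view: jars at (241,228) and (281,257), foil cups (309,300), empty jar (325,343), sample box (337,398), deep pan (443,355), low pan with the packed box (348,215), lids at (400,288) and (266,180). The side and wrist views confirm this, with a lid handle at (318,201) in side. Next I measure them with depth.

```bash
cat > h.py <<'E'
from workcell import sensors, cams
import numpy as np, cv2
def cloud(n, save=None):
    s=sensors.read_state(); p,d=cams.grab_frame(n); i=cams.camera_info(n); K=np.array(i['mtx'])
    if save: cv2.imwrite('pics/'+save,p[:,:,::-1])
    v,u=np.mgrid[:480,:640]; a=(u-K[0,2])/K[0,0]; b=(v-K[1,2])/K[1,1]
    if n=='wrist':
        r=np.hypot(a,b)+1e-9; t=np.tan(r)/r; a,b=a*t,b*t
        T=np.eye(4); T[:3,:3]=s['tcp_rot']; T[:3,3]=s['tcp_pos']; T=T@np.array(i['tool_from_camera'])
    else: T=np.linalg.inv(np.array(i['world_to_cam']))
    P=np.stack([a*d,b*d,d],-1)@T[:3,:3].T+T[:3,3]
    m=d>0
    if n=='wrist': m&=r<1.2
    return P[m],p[m]
X0,X1,Y0,Y1=330,900,-600,600
def bands(P,lo,hi,amin,res=2):
    """clusters of points lo<z<hi: (n, rect centre, size, angle of rect's first side to world x, circle)"""
    m=(P[:,2]>lo)&(P[:,2]<hi)&(P[:,0]>X0)&(P[:,0]<X1)&(P[:,1]>Y0)&(P[:,1]<Y1); Q=P[m]
    g=np.zeros(((X1-X0)//res,(Y1-Y0)//res),np.uint8); ij=((Q[:,:2]-[X0,Y0])/res).astype(int)
    g[ij[:,0],ij[:,1]]=1; g=cv2.morphologyEx(g,cv2.MORPH_CLOSE,np.ones((3,3)))
    n,L=cv2.connectedComponents(g); l=L[ij[:,0],ij[:,1]]
    for k in range(1,n):
        q=Q[l==k]
        if len(q)<amin: continue
        (c,w,a)=cv2.minAreaRect(q[:,:2].astype(np.float32)); cc=cv2.minEnclosingCircle(q[:,:2].astype(np.float32))
        print(len(q),'c',np.round(c,1),'wh',np.round(w,1),'ang',round(a,1),'mean',np.round(q.mean(0),1),'circ',np.round(cc[0],1),round(cc[1],1))
E
python3 - <<'E'
from h import *
for n in('scene','side','wrist'):
    P,_=cloud(n)
    for nm,lo,hi in(('rimdeep',96,104),('jar',80,88),('empty',72,79),('rimlow',61,68),('box/cups',42,52),('handle',31,39),('lid',8,15)):
        print('--',n,nm);bands(P,lo,hi,60)
E
```

```text
-- scene rimdeep
2184 c [ 582.2 -328. ] wh [165.8 177.5] ang 13.9 mean [ 578.7 -335.6   99.1] circ [ 582.4 -328.2] 109.3
-- scene jar
269 c [397.9 175.3] wh [50.4 47.5] ang 57.6 mean [397.6 175.2  83.7] circ [396.3 177.4] 27.3
321 c [438.1  46.9] wh [52.1 50. ] ang 67.5 mean [437.2  45.9  83.7] circ [438.9  46.5] 28.4
230 c [ 643.4 -306.3] wh [ 29.1 148.8] ang 24.1 mean [ 643.6 -300.3   84. ] circ [ 631.2 -311.8] 74.4
-- scene empty
147 c [ 418.8 -193.3] wh [46.3 47.6] ang 25.6 mean [ 417.7 -194.4   74.8] circ [ 418.7 -193.5] 24.8
127 c [ 514.4 -350.7] wh [  9.8 138.5] ang 17.2 mean [ 513.9 -351.1   75.1] circ [ 519.1 -349.3] 69.3
416 c [ 613.2 -290. ] wh [ 90.1 185.8] ang 51.9 mean [ 617.9 -290.6   74.8] circ [ 587.4 -322.9] 92.9
-- scene rimlow
71 c [ 410.9 -203.9] wh [22.9 47.8] ang 56.7 mean [ 409.9 -207.8   63.9] circ [ 416.  -196.2] 24.0
977 c [635.6  97.4] wh [180.1 163.2] ang 75.8 mean [629.4  88.4  64.2] circ [636.   96.7] 109.8
178 c [ 637.5 -304.1] wh [ 44.1 146.4] ang 31.0 mean [ 637.7 -301.2   64.3] circ [ 619.6 -314.8] 73.2
-- scene box/cups
825 c [ 381.2 -304.2] wh [58
[... 8166 characters left out ...]
.7] 10.0
-- wrist lid
354 c [352.1  44.7] wh [103.4   8. ] ang 78.4 mean [352.8  45.7  11.9] circ [351.1  44.9] 51.7
119 c [415.7 170.9] wh [48.  16.6] ang 69.1 mean [418.4 169.1  11.2] circ [407.9 173.9] 24.0
115 c [455.9  49.8] wh [17.3 48.4] ang 6.3 mean [459.6  49.2  11.1] circ [447.3  48.8] 24.2
299 c [ 569.3 -257.6] wh [131.3  20.9] ang 6.9 mean [ 573.5 -254.3   11.6] circ [ 570.5 -267.8] 65.7
11361 c [ 626.1 -109.6] wh [163.  133.6] ang 19.4 mean [633.1 -91.3  12.2] circ [ 636.5 -109.7] 95.1
556 c [635.6  97.6] wh [146.6 132.4] ang 75.6 mean [625.6 103.2  11.6] circ [635.7  97.7] 90.4
1320 c [ 637.7 -213.4] wh [129.5  35.2] ang 3.1 mean [ 622.8 -211.1   11.7] circ [ 636.9 -198.9] 64.8
```

```bash
cat > go.py <<'E'
# usage: go.py x y z theta  [x y z theta ...] : shifts (cm, tool axes) and turn from the present pose; theta = closing axis to world x
import sys, numpy as np; from workcell import sensors
s=sensors.read_state(); R=np.array(s['tcp_rot']); p=np.array(s['tcp_pos']); th=np.degrees(np.arctan2(R[1,1],R[0,1]))
print('t',round(s['time'],2),'now',p.round(1),'th',round(th,1),'w',round(s['gripper_width']*94,1))
a=np.array(sys.argv[1:],float).reshape(-1,4)
for q in a: print((R.T@(q[:3]-p)/10).round(2), 'turn', round(th-q[3],1))
E
python3 -m jog '[{"hand":9.4,"xyz":[1,-4,2],"turn":-4},{"hand":9.4,"xyz":[2,-8,4],"turn":-8},{"hand":9.4,"xyz":[3,-12,6],"turn":-12},{"hand":9.4,"xyz":[4,-16,8],"turn":-14},{"hand":9.4,"xyz":[4.8,-20,9.7],"turn":-14},{"hand":9.4,"xyz":[4.8,-21.15,9.7],"turn":-14},{"hand":9.4,"xyz":[4.8,-21.15,9.7],"turn":-14},{"hand":9.4,"xyz":[4.8,-21.15,9.7],"turn":-14}]'; python3 go.py 438.5 48 61 13.9
```

```text
time: 1.1
tcp_pos: [441.0, 48.1, 131.2]
tcp_rot: [[-0.241, 0.97, 0.004], [0.97, 0.241, 0.0], [-0.0, 0.004, -1.0]]
contact_force: [0.6, -0.7, -0.3]
gripper_width: 0.998
finger_force: 0.0
t 1.1 now [441.   48.1 131.2] th 14.0 w 93.8
[ 0.06 -0.27  7.02] turn 0.1
```

```bash
python3 -m jog '[{"hand":9.4,"xyz":[0,0,2.5],"turn":0},{"hand":9.4,"xyz":[0,0,5],"turn":0},{"hand":9.4,"xyz":[0,0,6.9],"turn":0},{"hand":9.4,"xyz":[0,0,6.9],"turn":0},{"hand":4.5,"xyz":[0,0,6.9],"turn":0},{"hand":4.5,"xyz":[0,0,6.9],"turn":0},{"hand":4.5,"xyz":[0,0,6.9],"turn":0},{"hand":4.5,"xyz":[0,0,6.9],"turn":0}]'; python3 go.py 438.5 48 61 13.9
```

```text
time: 1.9
tcp_pos: [439.2, 48.1, 62.2]
tcp_rot: [[-0.242, 0.97, 0.002], [0.97, 0.242, 0.0], [-0.0, 0.002, -1.0]]
contact_force: [-0.2, 0.2, 0.0]
gripper_width: 0.698
finger_force: 0.0
t 1.9 now [439.2  48.1  62.2] th 14.0 w 65.6
[ 0.01 -0.07  0.12] turn 0.1
```

```bash
python3 -m jog '[{"hand":4.5,"xyz":[0,0,0],"turn":0},{"hand":4.5,"xyz":[0,0,0],"turn":0},{"hand":4.5,"xyz":[0,0,0],"turn":0},{"hand":4.5,"xyz":[0,0,0],"turn":0}]'; python3 go.py 438.5 48 205 13.9 590.8 -362.9 205 13.9
```

```text
time: 2.3
tcp_pos: [438.6, 48.0, 61.8]
tcp_rot: [[-0.242, 0.97, 0.0], [0.97, 0.242, 0.0], [-0.0, 0.0, -1.0]]
contact_force: [-0.6, -0.2, 5.9]
gripper_width: 0.546
finger_force: 30.0
t 2.3 now [438.6  48.   61.8] th 14.0 w 51.3
[-0.000e+00 -1.000e-02 -1.432e+01] turn 0.1
[-43.56   4.83 -14.32] turn 0.1
```

```bash
python3 -m jog '[{"hand":4.5,"xyz":[0,0,-3],"turn":0},{"hand":4.5,"xyz":[0,0,-7],"turn":0},{"hand":4.5,"xyz":[-2,0.2,-11],"turn":0},{"hand":4.5,"xyz":[-6,0.7,-14.3],"turn":0},{"hand":4.5,"xyz":[-10.5,1.2,-14.3],"turn":0},{"hand":4.5,"xyz":[-15,1.7,-14.3],"turn":0},{"hand":4.5,"xyz":[-19.5,2.2,-14.3],"turn":0},{"hand":4.5,"xyz":[-24,2.7,-14.3],"turn":0}]'; python3 -m jog '[{"hand":4.5,"xyz":[-4.5,0.5,0],"turn":0},{"hand":4.5,"xyz":[-9,1,0],"turn":0},{"hand":4.5,"xyz":[-13.5,1.5,0],"turn":0},{"hand":4.5,"xyz":[-17,1.9,0],"turn":0},{"hand":4.5,"xyz":[-19.5,2.1,0],"turn":0},{"hand":4.5,"xyz":[-19.5,2.1,0],"turn":0},{"hand":4.5,"xyz":[-19.5,2.1,0],"turn":0}]'; python3 - <<'E'
from h import *
P,_=cloud('wrist','w1.png')
bands(P,95,104,300)
E
python3 go.py 590.8 -362.9 66 13.9
```

```text
time: 3.1
tcp_pos: [522.8, -180.0, 204.2]
tcp_rot: [[-0.242, 0.97, -0.001], [0.97, 0.242, 0.0], [0.0, -0.0, -1.0]]
contact_force: [0.6, 0.2, -1.5]
gripper_width: 0.548
finger_force: 30.0
time: 3.8
tcp_pos: [589.6, -362.0, 203.3]
tcp_rot: [[-0.241, 0.97, -0.002], [0.97, 0.241, 0.002], [0.002, -0.001, -1.0]]
contact_force: [0.7, 0.4, -0.9]
gripper_width: 0.547
finger_force: 30.0
10865 c [ 581.3 -324.9] wh [163.1 169.8] ang 13.8 mean [ 575.3 -300.3  100. ] circ [ 581.9 -328.3] 109.3
t 3.85 now [ 589.9 -360.9  203.6] th 14.0 w 51.3
[-0.25  0.05 13.76] turn 0.1
```

```bash
python3 -m jog '[{"hand":4.5,"xyz":[0,0,3],"turn":0},{"hand":4.5,"xyz":[0,0,7],"turn":0},{"hand":4.5,"xyz":[0,0,10.5],"turn":0},{"hand":4.5,"xyz":[0,0,12.5],"turn":0},{"hand":4.5,"xyz":[0,0,13.4],"turn":0},{"hand":4.5,"xyz":[0,0,13.7],"turn":0},{"hand":4.5,"xyz":[0,0,13.7],"turn":0},{"hand":4.5,"xyz":[0,0,13.7],"turn":0}]'; python3 go.py 590.8 -362.9 64.5 13.9
```

```text
time: 4.65
tcp_pos: [591.3, -362.7, 69.1]
tcp_rot: [[-0.242, 0.97, 0.002], [0.97, 0.242, -0.001], [-0.002, 0.002, -1.0]]
contact_force: [0.2, -0.4, -2.1]
gripper_width: 0.545
finger_force: 30.0
t 4.65 now [ 591.3 -362.7   69.1] th 14.0 w 51.2
[-0.01 -0.06  0.46] turn 0.1
```

```bash
python3 -m jog '[{"hand":4.5,"xyz":[0,0,0],"turn":0},{"hand":4.5,"xyz":[0,0,0.2],"turn":0},{"hand":4.5,"xyz":[0,0,0.2],"turn":0},{"hand":4.5,"xyz":[0,0,0.2],"turn":0}]'; python3 go.py 590.8 -362.9 64.5 13.9
```

```text
time: 5.05
tcp_pos: [590.3, -362.5, 65.6]
tcp_rot: [[-0.242, 0.97, 0.0], [0.97, 0.242, 0.0], [-0.0, 0.0, -1.0]]
contact_force: [0.6, 0.3, -1.1]
gripper_width: 0.543
finger_force: 30.0
t 5.05 now [ 590.3 -362.5   65.6] th 14.0 w 51.1
[-0.05  0.04  0.11] turn 0.1
```

```bash
python3 -m jog '[{"hand":4.5,"xyz":[0,0,0.1],"turn":0},{"hand":4.5,"xyz":[0,0,0.1],"turn":0},{"hand":7.5,"xyz":[0,0,0.1],"turn":0},{"hand":7.5,"xyz":[0,0,0.1],"turn":0},{"hand":7.5,"xyz":[0,0,0.1],"turn":0},{"hand":7.5,"xyz":[0,0,0.1],"turn":0},{"hand":7.5,"xyz":[0,0,-2],"turn":0},{"hand":7.5,"xyz":[0,0,-5],"turn":0}]'; python3 go.py 590.8 -362.9 200 13.9 398.5 177.5 200 13.9 398.5 177.5 61 13.9
```

```text
time: 5.85
tcp_pos: [588.9, -361.6, 114.0]
tcp_rot: [[-0.242, 0.97, -0.004], [0.97, 0.242, 0.002], [0.003, -0.003, -1.0]]
contact_force: [-0.2, -0.4, -0.6]
gripper_width: 0.797
finger_force: 0.0
t 5.85 now [ 588.9 -361.6  114. ] th 14.0 w 74.9
[-0.15  0.12 -8.61] turn 0.1
[56.94 -5.46 -8.41] turn 0.1
[56.9  -5.41  5.49] turn 0.1
```

```bash
python3 -m jog '[{"hand":8.5,"xyz":[0,0,-3],"turn":0},{"hand":9.4,"xyz":[4,-0.4,-5],"turn":0},{"hand":9.4,"xyz":[9,-0.9,-5],"turn":0},{"hand":9.4,"xyz":[14,-1.4,-5],"turn":0},{"hand":9.4,"xyz":[19,-1.9,-5],"turn":0},{"hand":9.4,"xyz":[24,-2.3,-5],"turn":0},{"hand":9.4,"xyz":[29,-2.8,-5],"turn":0},{"hand":9.4,"xyz":[33,-3.2,-5],"turn":0}]'; python3 -m jog '[{"hand":9.4,"xyz":[5,-0.5,0],"turn":0},{"hand":9.4,"xyz":[10,-1,1],"turn":0},{"hand":9.4,"xyz":[15,-1.4,2],"turn":0},{"hand":9.4,"xyz":[20,-1.9,3],"turn":0},{"hand":9.4,"xyz":[24,-2.3,3],"turn":0},{"hand":9.4,"xyz":[24,-2.3,3],"turn":0},{"hand":9.4,"xyz":[24,-2.3,3],"turn":0}]'; python3 go.py 398.5 177.5 61 13.9
```

```text
time: 6.65
tcp_pos: [478.3, -47.4, 165.7]
tcp_rot: [[-0.243, 0.97, 0.0], [0.97, 0.243, 0.001], [0.001, 0.0, -1.0]]
contact_force: [0.6, -0.1, -0.3]
gripper_width: 1.0
finger_force: 0.0
time: 7.35
tcp_pos: [398.8, 178.5, 135.6]
tcp_rot: [[-0.245, 0.969, 0.0], [0.969, 0.245, 0.0], [0.0, 0.0, -1.0]]
contact_force: [-0.1, -0.8, 1.1]
gripper_width: 1.001
finger_force: 0.0
t 7.35 now [398.8 178.5 135.6] th 14.2 w 94.1
[-0.09 -0.05  7.46] turn 0.3
```

```bash
python3 -m jog '[{"hand":9.4,"xyz":[-0.1,0,3],"turn":0},{"hand":9.4,"xyz":[-0.1,0,6],"turn":0},{"hand":9.4,"xyz":[-0.1,0,7.4],"turn":0},{"hand":9.4,"xyz":[-0.1,0,7.4],"turn":0},{"hand":4.5,"xyz":[-0.1,0,7.4],"turn":0},{"hand":4.5,"xyz":[-0.1,0,7.4],"turn":0},{"hand":4.5,"xyz":[-0.1,0,7.4],"turn":0},{"hand":4.5,"xyz":[-0.1,0,7.4],"turn":0}]';python3 -m jog '[{"hand":4.5,"xyz":[0,0,0],"turn":0},{"hand":4.5,"xyz":[0,0,0],"turn":0},{"hand":4.5,"xyz":[0,0,0],"turn":0},{"hand":4.5,"xyz":[0,0,0],"turn":0}]'; python3 go.py 573.5 -293.1 200 13.9
```

```text
time: 8.15
tcp_pos: [399.8, 176.5, 62.2]
tcp_rot: [[-0.242, 0.97, 0.001], [0.97, 0.242, 0.001], [0.0, 0.001, -1.0]]
contact_force: [0.2, -0.6, 0.7]
gripper_width: 0.693
finger_force: 0.0
time: 8.55
tcp_pos: [399.2, 176.4, 61.8]
tcp_rot: [[-0.242, 0.97, 0.0], [0.97, 0.242, 0.0], [0.0, 0.0, -1.0]]
contact_force: [-0.4, -0.4, 5.6]
gripper_width: 0.545
finger_force: 30.0
t 8.55 now [399.2 176.4  61.8] th 14.0 w 51.2
[-49.78   5.54 -13.83] turn 0.1
```

```bash
python3 -m jog '[{"hand":4.5,"xyz":[0,0,-4],"turn":0},{"hand":4.5,"xyz":[0,0,-8.5],"turn":0},{"hand":4.5,"xyz":[-3,0.3,-12],"turn":0},{"hand":4.5,"xyz":[-7,0.8,-13.8],"turn":0},{"hand":4.5,"xyz":[-11.5,1.3,-13.8],"turn":0},{"hand":4.5,"xyz":[-16,1.8,-13.8],"turn":0},{"hand":4.5,"xyz":[-20.5,2.3,-13.8],"turn":0},{"hand":4.5,"xyz":[-25,2.8,-13.8],"turn":0}]'; python3 -m jog '[{"hand":4.5,"xyz":[-4.5,0.5,0],"turn":0},{"hand":4.5,"xyz":[-9,1,0],"turn":0},{"hand":4.5,"xyz":[-13.5,1.5,0],"turn":0},{"hand":4.5,"xyz":[-18,2,0],"turn":0},{"hand":4.5,"xyz":[-22,2.5,0],"turn":0},{"hand":4.5,"xyz":[-24.8,2.7,0],"turn":0},{"hand":4.5,"xyz":[-24.8,2.7,0],"turn":0},{"hand":4.5,"xyz":[-24.8,2.7,0],"turn":0}]'; python3 go.py 573.5 -293.1 64.5 13.9
```

```text
time: 9.35
tcp_pos: [487.0, -61.1, 199.3]
tcp_rot: [[-0.242, 0.97, -0.0], [0.97, 0.242, 0.0], [0.0, -0.0, -1.0]]
contact_force: [0.6, 1.2, -1.5]
gripper_width: 0.548
finger_force: 30.0
time: 10.15
tcp_pos: [572.3, -293.4, 198.3]
tcp_rot: [[-0.241, 0.971, -0.002], [0.971, 0.241, 0.001], [0.002, -0.002, -1.0]]
contact_force: [0.1, 0.5, -1.3]
gripper_width: 0.542
finger_force: 30.0
t 10.15 now [ 572.3 -293.4  198.3] th 13.9 w 51.0
[-0.03  0.14 13.38] turn 0.0
```

```bash
python3 -m jog '[{"hand":4.5,"xyz":[0,0,4],"turn":0},{"hand":4.5,"xyz":[0,0,8],"turn":0},{"hand":4.5,"xyz":[0,0,11],"turn":0},{"hand":4.5,"xyz":[0,0,12.5],"turn":0},{"hand":4.5,"xyz":[0,0,13.1],"turn":0},{"hand":4.5,"xyz":[0,0,13.3],"turn":0},{"hand":4.5,"xyz":[0,0,13.3],"turn":0},{"hand":4.5,"xyz":[0,0,13.3],"turn":0}]'; python3 -m jog '[{"hand":4.5,"xyz":[0,0,0],"turn":0},{"hand":4.5,"xyz":[0,0,0],"turn":0}]';python3 go.py 573.5 -293.1 64.5 13.9
```

```text
time: 10.95
tcp_pos: [574.1, -293.9, 68.0]
tcp_rot: [[-0.242, 0.97, 0.002], [0.97, 0.242, -0.001], [-0.002, 0.002, -1.0]]
contact_force: [-0.3, -0.3, -1.0]
gripper_width: 0.544
finger_force: 30.0
time: 11.15
tcp_pos: [573.6, -293.8, 67.3]
tcp_rot: [[-0.242, 0.97, 0.001], [0.97, 0.242, -0.001], [-0.001, 0.001, -1.0]]
contact_force: [-0.1, 0.6, -0.8]
gripper_width: 0.547
finger_force: 30.0
t 11.15 now [ 573.6 -293.8   67.3] th 14.0 w 51.4
[0.07 0.01 0.28] turn 0.1
```

```bash
python3 -m jog '[{"hand":4.5,"xyz":[0,0,0.2],"turn":0},{"hand":4.5,"xyz":[0,0,0.2],"turn":0},{"hand":4.5,"xyz":[0,0,0.2],"turn":0},{"hand":7.5,"xyz":[0,0,0.2],"turn":0},{"hand":7.5,"xyz":[0,0,0.2],"turn":0},{"hand":7.5,"xyz":[0,0,0.2],"turn":0},{"hand":7.5,"xyz":[0,0,0.2],"turn":0},{"hand":7.5,"xyz":[0,0,-1],"turn":0}]'; python3 -m jog '[{"hand":7.5,"xyz":[0,0,-4],"turn":0},{"hand":7.5,"xyz":[0,0,-8.5],"turn":0},{"hand":7.5,"xyz":[0,0,-10],"turn":0},{"hand":9.4,"xyz":[0,0,-10],"turn":0}]'
python3 - <<'E'
from h import *
P,_=cloud('wrist','w2.png')
for l,h in((95,104),(80,92),(40,50)): print(l);bands(P,l,h,300)
E
python3 go.py 381 -303 130 7 381 -303 36 7
```

```text
time: 11.95
tcp_pos: [571.9, -292.9, 75.3]
tcp_rot: [[-0.242, 0.97, -0.003], [0.97, 0.242, 0.002], [0.002, -0.003, -1.0]]
contact_force: [0.6, 0.1, -0.3]
gripper_width: 0.801
finger_force: 0.0
time: 12.35
tcp_pos: [575.1, -294.5, 180.5]
tcp_rot: [[-0.242, 0.97, 0.006], [0.97, 0.242, -0.003], [-0.004, 0.005, -1.0]]
contact_force: [-0.4, 0.2, -0.9]
gripper_width: 0.852
finger_force: 0.0
95
7523 c [ 569.6 -279.6] wh [164.9  78.7] ang 15.6 mean [ 565.6 -263.6  100. ] circ [ 572.2 -290.8] 86.5
3057 c [ 601.2 -404.5] wh [160.5  20.9] ang 13.8 mean [ 601.3 -405.4   99.6] circ [ 599.6 -397.8] 80.3
80
302 c [ 505.5 -300.9] wh [ 7.8 57.5] ang 4.9 mean [ 505.1 -303.3   86.1] circ [ 509.4 -300.6] 28.8
4102 c [ 573.6 -292.2] wh [52.2 52.5] ang 34.1 mean [ 573.  -290.9   87.4] circ [ 573.3 -292.4] 26.8
2380 c [ 588.1 -353.2] wh [52.7 33.7] ang 14.0 mean [ 588.4 -353.7   87.1] circ [ 590.3 -362.1] 26.4
40
3553 c [ 382.9 -303.3] wh [60.8 60.4] ang 7.2 mean [ 385.5 -302.    44.6] circ [ 383.1 -303.3] 40.3
387 c [ 643.8 -314. ] wh [  8.5 135.7] ang 12.7 mean [ 645.8 -315.9   45. ] circ [ 639.7 -314.9] 67.9
t 12.4 now [ 573.8 -293.8  178.1] th 14.0 w 83.6
[  3.78 -18.94   4.76] turn 7.0
[  3.8  -18.96  14.16] turn 7.0
```

View pics/w2.png

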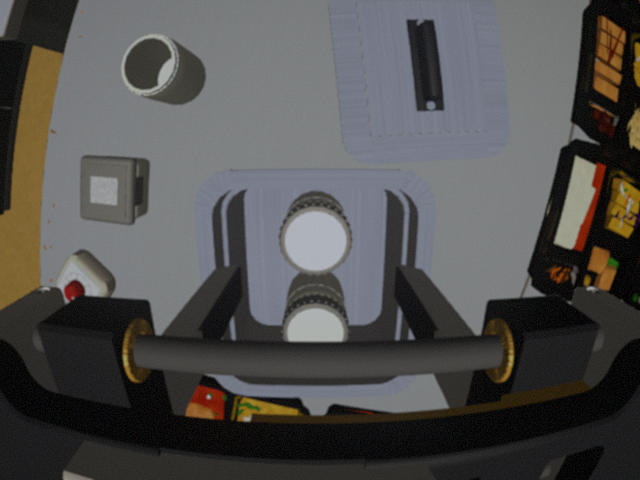

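Wrist view: both jars stand in the deep pan ((315,240) and (315,325), tops at z = 87, below the rim), with the sample box at (110,190).

```bash
python3 -m jog '[{"hand":9.4,"xyz":[1,-4.5,0],"turn":3},{"hand":9.4,"xyz":[2,-9,0],"turn":6},{"hand":9.4,"xyz":[3,-13.5,2],"turn":7},{"hand":9.4,"xyz":[3.8,-17.5,5],"turn":7},{"hand":9.4,"xyz":[3.8,-18.8,7],"turn":7},{"hand":9.4,"xyz":[3.8,-18.8,7],"turn":7},{"hand":9.4,"xyz":[3.8,-18.8,7],"turn":7}]'; python3 go.py 382.5 -303.3 36 7
```

```text
time: 13.1
tcp_pos: [382.0, -301.9, 106.0]
tcp_rot: [[-0.122, 0.993, -0.001], [0.993, 0.122, 0.001], [0.001, -0.0, -1.0]]
contact_force: [0.6, -0.7, 1.3]
gripper_width: 1.002
finger_force: 0.0
t 13.1 now [ 382.  -301.9  106. ] th 7.0 w 94.2
[-0.15  0.04  7.  ] turn -0.0
```

```bash
python3 -m jog '[{"hand":9.4,"xyz":[-0.1,0,3],"turn":0},{"hand":9.4,"xyz":[-0.1,0,6],"turn":0},{"hand":9.4,"xyz":[-0.1,0,7],"turn":0},{"hand":9.4,"xyz":[-0.1,0,7],"turn":0},{"hand":5.4,"xyz":[-0.1,0,7],"turn":0},{"hand":5.4,"xyz":[-0.1,0,7],"turn":0},{"hand":5.4,"xyz":[-0.1,0,7],"turn":0},{"hand":5.4,"xyz":[-0.1,0,7],"turn":0}]';python3 -m jog '[{"hand":5.4,"xyz":[0,0,0],"turn":0},{"hand":5.4,"xyz":[0,0,0],"turn":0},{"hand":5.4,"xyz":[0,0,0],"turn":0}]'; python3 go.py 382.5 -303.3 200 7 626.6 61.5 160 -14.3
```

```text
time: 13.9
tcp_pos: [382.1, -303.4, 37.2]
tcp_rot: [[-0.122, 0.993, 0.001], [0.993, 0.122, -0.001], [-0.001, 0.001, -1.0]]
contact_force: [0.4, 0.7, 0.0]
gripper_width: 0.701
finger_force: 0.0
time: 14.2
tcp_pos: [382.0, -303.4, 37.0]
tcp_rot: [[-0.122, 0.993, 0.001], [0.993, 0.122, -0.0], [-0.001, 0.001, -1.0]]
contact_force: [-0.1, 0.7, 6.3]
gripper_width: 0.631
finger_force: 30.0
t 14.2 now [ 382.  -303.4   37. ] th 7.0 w 59.3
[-1.00e-02  6.00e-02 -1.63e+01] turn -0.0
[ 33.23  28.73 -12.3 ] turn 21.3
```

```bash
python3 -m jog '[{"hand":5.4,"xyz":[0,0,-4],"turn":0},{"hand":5.4,"xyz":[0,0,-8.5],"turn":0},{"hand":5.4,"xyz":[2,1.7,-12],"turn":3},{"hand":5.4,"xyz":[5,4.3,-13],"turn":6},{"hand":5.4,"xyz":[8.5,7.3,-13],"turn":9},{"hand":5.4,"xyz":[12,10.4,-13],"turn":12},{"hand":5.4,"xyz":[15.5,13.4,-13],"turn":15},{"hand":5.4,"xyz":[19,16.4,-13],"turn":18}]'; python3 go.py 626.6 61.5 160 -14.3
```

```text
time: 15.0
tcp_pos: [521.7, -92.8, 166.3]
tcp_rot: [[0.193, 0.981, -0.001], [0.981, -0.193, 0.0], [-0.0, -0.001, -1.0]]
contact_force: [0.4, -0.5, -1.2]
gripper_width: 0.633
finger_force: 30.0
t 15.0 now [521.7 -92.8 166.3] th -11.1 w 59.5
[17.17  7.32  0.63] turn 3.2
```

```bash
python3 -m jog '[{"hand":5.4,"xyz":[4,1.7,0],"turn":1},{"hand":5.4,"xyz":[8,3.4,0],"turn":2},{"hand":5.4,"xyz":[12,5.1,0],"turn":3.2},{"hand":5.4,"xyz":[15,6.4,0],"turn":3.2},{"hand":5.4,"xyz":[17,7.2,0.6],"turn":3.2},{"hand":5.4,"xyz":[17,7.2,0.6],"turn":3.2},{"hand":5.4,"xyz":[17,7.2,0.6],"turn":3.2},{"hand":5.4,"xyz":[17,7.2,0.6],"turn":3.2}]'; python3 - <<'E'
from h import *
P,_=cloud('wrist','w3.png')
for l,h in((61,69),(45,50)): print(l);bands(P,l,h,300)
E
python3 go.py 626.6 61.5 40 -14.3
```

```text
time: 15.8
tcp_pos: [623.5, 56.5, 160.4]
tcp_rot: [[0.247, 0.969, -0.001], [0.969, -0.247, -0.001], [-0.002, -0.001, -1.0]]
contact_force: [-1.0, 0.2, -2.4]
gripper_width: 0.633
finger_force: 30.0
61
11318 c [636.8 101.4] wh [168.2 163. ] ang 75.7 mean [643.3 125.7  65. ] circ [636.3  97.8] 109.2
45
7104 c [637.  101.6] wh [144.8 139.6] ang 75.6 mean [643.4 132.5  47.6] circ [635.7  97.7] 94.2
t 15.85 now [623.7  56.5 160.6] th -14.3 w 59.7
[ 0.57  0.16 12.06] turn -0.0
```

```bash
python3 -m jog '[{"hand":5.4,"xyz":[0.5,0.15,1],"turn":0},{"hand":5.4,"xyz":[0.5,0.15,4],"turn":0},{"hand":5.4,"xyz":[0.5,0.15,7.5],"turn":0},{"hand":5.4,"xyz":[0.5,0.15,10],"turn":0},{"hand":5.4,"xyz":[0.5,0.15,11.2],"turn":0},{"hand":5.4,"xyz":[0.5,0.15,11.6],"turn":0},{"hand":5.4,"xyz":[0.5,0.15,11.6],"turn":0},{"hand":5.4,"xyz":[0.5,0.15,11.6],"turn":0}]'; python3 -m jog '[{"hand":5.4,"xyz":[0,0,0],"turn":0},{"hand":5.4,"xyz":[0,0,0],"turn":0}]';python3 go.py 626.6 61.5 40 -14.3
```

```text
time: 16.65
tcp_pos: [628.1, 63.0, 45.7]
tcp_rot: [[0.246, 0.969, 0.002], [0.969, -0.246, 0.0], [0.001, 0.002, -1.0]]
contact_force: [0.3, 0.2, -0.4]
gripper_width: 0.636
finger_force: 30.0
time: 16.85
tcp_pos: [627.8, 63.2, 45.5]
tcp_rot: [[0.245, 0.969, 0.002], [0.969, -0.245, 0.0], [0.001, 0.002, -1.0]]
contact_force: [0.6, 0.0, -1.8]
gripper_width: 0.641
finger_force: 30.0
t 16.85 now [627.8  63.2  45.5] th -14.2 w 60.3
[-0.19 -0.07  0.55] turn 0.1
```

```bash
python3 -m jog '[{"hand":5.4,"xyz":[-0.15,0,0.2],"turn":0},{"hand":5.4,"xyz":[-0.15,0,0.4],"turn":0},{"hand":5.4,"xyz":[-0.15,0,0.4],"turn":0},{"hand":5.4,"xyz":[-0.15,0,0.4],"turn":0}]';python3 go.py 626.6 61.5 40 -14.3
```

```text
time: 17.25
tcp_pos: [626.6, 61.5, 40.3]
tcp_rot: [[0.245, 0.969, -0.0], [0.969, -0.245, 0.0], [-0.0, -0.0, -1.0]]
contact_force: [-0.2, -0.6, -1.1]
gripper_width: 0.637
finger_force: 30.0
t 17.25 now [626.6  61.5  40.3] th -14.2 w 59.8
[-0.    0.    0.03] turn 0.1
```

```bash
python3 -m jog '[{"hand":5.4,"xyz":[0,0,0.05],"turn":0},{"hand":8,"xyz":[0,0,0.05],"turn":0},{"hand":8,"xyz":[0,0,0.05],"turn":0},{"hand":8,"xyz":[0,0,0.05],"turn":0},{"hand":8,"xyz":[0,0,0.05],"turn":0},{"hand":8,"xyz":[0,0,-1],"turn":0},{"hand":8,"xyz":[0,0,-5],"turn":0},{"hand":8,"xyz":[0,0,-10],"turn":0}]'; python3 -m jog '[{"hand":8,"xyz":[0,0,-5],"turn":0},{"hand":8,"xyz":[0,-4,-7],"turn":0},{"hand":8,"xyz":[-4,-8,-8],"turn":0},{"hand":8,"xyz":[-7,-9,-8],"turn":0},{"hand":8,"xyz":[-7,-9,-8],"turn":0}]'; python3 - <<'E'
from h import *
P,_=cloud('wrist','w4.png')
for l,h in((61,69),(46,51),(30,38),(9,15)): print(l);bands(P,l,h,300)
E
python3 go.py 534 355.5 160 -10
```

```text
time: 18.05
tcp_pos: [625.1, 61.4, 140.3]
tcp_rot: [[0.245, 0.969, -0.004], [0.969, -0.245, -0.001], [-0.002, -0.004, -1.0]]
contact_force: [1.5, -0.2, 0.6]
gripper_width: 0.851
finger_force: 0.0
time: 18.55
tcp_pos: [519.0, 11.3, 222.3]
tcp_rot: [[0.251, 0.968, -0.001], [0.968, -0.251, -0.002], [-0.002, -0.0, -1.0]]
contact_force: [0.3, -0.4, -0.8]
gripper_width: 0.855
finger_force: 0.0
61
9104 c [635.8  97.5] wh [176.6 162.9] ang 75.8 mean [629.8  97.1  65. ] circ [635.6  97.5] 109.2
46
4022 c [637.4  97. ] wh [153.3 137.1] ang 75.7 mean [647.5 128.5  47.8] circ [636.5  97.8] 94.7
3542 c [626.5  61.6] wh [57.8 58.5] ang 75.8 mean [625.9  61.7  47.7] circ [626.8  61.3] 39.3
30
466 c [443.4 -77.6] wh [54.3 54.6] ang 78.0 mean [440.1 -79.6  34. ] circ [442.1 -76.9] 29.0
829 c [653.5  93. ] wh [153.4 106.3] ang 73.6 mean [684.8  90.8  34.4] circ [645.   94.3] 87.3
4733 c [845.   12.5] wh [355.7 109.9] ang 90.0 mean [832.1   1.8  32.2] circ [845.6  12.5] 185.5
9
364 c [347.2  39.7] wh [115.6  14.9] ang 78.5 mean [351.5  43.1  12.5] circ [343.7  40.4] 57.8
9177 c [ 628.  -114.3] wh [163.4 144.3] ang 19.2 mean [631.6 -90.   12. ] circ [ 630.9 -110.8] 98.3
344 c [691.3  83.9] wh [145.5  23.5] ang 78.6 mean [698.1  85.7  12. ] circ [683.2  85.5] 72.8
t 18.6 now [521.3  13.8 222. ] th -14.4 w 79.7
[33.41 -7.29  6.2 ] turn -4.4
```

View pics/w4.png

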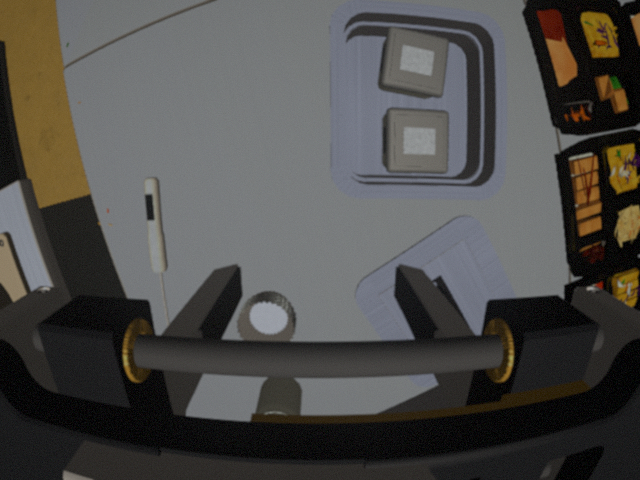

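Wrist view: both boxes lie flat in the low pan, (415,62) packed and (417,140) placed, with a clear gap and below the rim; the cups and empty jar are undisturbed. Next is the left-hand lid.

```bash
python3 -m jog '[{"hand":9,"xyz":[4,-1.5,1],"turn":-1},{"hand":9,"xyz":[8,-3,2],"turn":-2},{"hand":9,"xyz":[12,-4.5,3],"turn":-3},{"hand":9,"xyz":[16,-6,4],"turn":-4},{"hand":9,"xyz":[19,-7,4],"turn":-4.4},{"hand":9,"xyz":[19,-7.3,4],"turn":-4.4},{"hand":9,"xyz":[19,-7.3,4],"turn":-4.4}]'; python3 - <<'E'
from h import *
P,_=cloud('wrist','w5.png'); P=P[(P[:,0]<640)&(P[:,1]>240)]
for l,h in((30,38),(9,15)): print(l);bands(P,l,h,200)
E
python3 go.py 533.5 355.7 100 -10 533.5 355.7 36 -10
```

```text
time: 19.3
tcp_pos: [498.0, 219.4, 180.4]
tcp_rot: [[0.167, 0.986, -0.0], [0.986, -0.167, 0.0], [0.0, -0.0, -1.0]]
contact_force: [0.2, -0.2, 0.1]
gripper_width: 0.958
finger_force: 0.0
30
1345 c [535.2 355.9] wh [70.8 14. ] ang 80.2 mean [534.8 354.5  34.8] circ [535.7 355.8] 35.5
295 c [634.9 387.7] wh [10.7 31.7] ang 9.5 mean [634.3 388.2  32.5] circ [633.3 387.3] 16.2
9
498 c [336.  372.6] wh [15.4 73.3] ang 20.0 mean [341.4 366.4  12.8] circ [337.2 373.1] 37.0
27371 c [533.7 346.5] wh [157.8 163.1] ang 80.5 mean [532.2 342.5  12.2] circ [535.6 352.7] 107.2
t 19.35 now [498.5 217.8 180.5] th -9.8 w 90.1
[14.19  1.11  8.05] turn 0.2
[14.19  1.1  14.45] turn 0.2
```

```bash
python3 -m jog '[{"hand":5,"xyz":[4,0.4,2],"turn":0},{"hand":5,"xyz":[8,0.8,4],"turn":0},{"hand":5,"xyz":[12,1.2,6],"turn":0},{"hand":5,"xyz":[14.2,1.25,8],"turn":0},{"hand":5,"xyz":[14.2,1.25,10],"turn":0},{"hand":5,"xyz":[14.2,1.25,10],"turn":0},{"hand":5,"xyz":[14.2,1.25,10],"turn":0}]'; python3 go.py 535 355.9 36.5 -10
```

```text
time: 20.05
tcp_pos: [535.6, 353.7, 80.7]
tcp_rot: [[0.173, 0.985, 0.0], [0.985, -0.173, -0.001], [-0.001, 0.0, -1.0]]
contact_force: [-0.3, -0.5, -0.4]
gripper_width: 0.532
finger_force: 0.0
t 20.05 now [535.6 353.7  80.7] th -10.0 w 50.0
[ 0.22 -0.1   4.42] turn 0.0
```

```bash
python3 -m jog '[{"hand":5,"xyz":[0.15,0,1.5],"turn":0},{"hand":5,"xyz":[0.15,0,3],"turn":0},{"hand":5,"xyz":[0.15,0,4.2],"turn":0},{"hand":5,"xyz":[0.15,0,4.3],"turn":0},{"hand":5,"xyz":[0.15,0,4.3],"turn":0},{"hand":1,"xyz":[0.15,0,4.3],"turn":0},{"hand":1,"xyz":[0.15,0,4.3],"turn":0},{"hand":1,"xyz":[0.15,0,4.3],"turn":0}]'; python3 -m jog '[{"hand":1,"xyz":[0,0,0],"turn":0},{"hand":1,"xyz":[0,0,0],"turn":0},{"hand":1,"xyz":[0,0,0],"turn":0}]'; python3 go.py 535 355.9 140 -10 635.7 97.5 140 -14.2
```

```text
time: 20.85
tcp_pos: [535.2, 357.4, 38.0]
tcp_rot: [[0.17, 0.985, 0.001], [0.985, -0.17, 0.001], [0.001, 0.001, -1.0]]
contact_force: [-0.1, 0.3, -0.1]
gripper_width: 0.311
finger_force: 0.0
time: 21.15
tcp_pos: [535.0, 357.3, 37.7]
tcp_rot: [[0.17, 0.985, 0.0], [0.985, -0.17, 0.0], [0.0, 0.0, -1.0]]
contact_force: [-0.2, -0.5, 1.4]
gripper_width: 0.146
finger_force: 30.0
t 21.15 now [535.  357.3  37.7] th -9.8 w 13.7
[ -0.13   0.03 -10.23] turn 0.2
[-23.88  14.35 -10.23] turn 4.4
```

```bash
python3 -m jog '[{"hand":1,"xyz":[0,0,-2],"turn":0},{"hand":1,"xyz":[0,0,-5],"turn":0},{"hand":1,"xyz":[0,0,-8],"turn":0},{"hand":1,"xyz":[-2,1.2,-10.2],"turn":1},{"hand":1,"xyz":[-5,3,-10.2],"turn":2},{"hand":1,"xyz":[-8.5,5.1,-10.2],"turn":3},{"hand":1,"xyz":[-12,7.2,-10.2],"turn":4},{"hand":1,"xyz":[-15.5,9.3,-10.2],"turn":4.4}]'; python3 -m jog '[{"hand":1,"xyz":[-3.5,1.8,0],"turn":0},{"hand":1,"xyz":[-6.5,3.5,0],"turn":0},{"hand":1,"xyz":[-7.8,4.3,0],"turn":0},{"hand":1,"xyz":[-7.8,4.3,0],"turn":0},{"hand":1,"xyz":[-7.8,4.3,0],"turn":0}]'; python3 - <<'E'
from h import *
P,_=cloud('wrist','w6.png')
P2,_=cloud('side','s6.png')
for l,h in((61,69),):
  print(l);bands(P,l,h,300)
s=sensors.read_state()
for l,h in((105,130),): print(l); bands(P2,l,h,60); bands(P,l,h,60)
E
python3 go.py 636.1 98.9 93 -14.2
```

```text
time: 21.95
tcp_pos: [599.8, 187.0, 138.9]
tcp_rot: [[0.245, 0.969, -0.001], [0.969, -0.245, -0.001], [-0.001, -0.001, -1.0]]
contact_force: [0.9, 0.6, -2.8]
gripper_width: 0.148
finger_force: 30.0
time: 22.45
tcp_pos: [622.0, 104.7, 139.0]
tcp_rot: [[0.244, 0.97, -0.001], [0.97, -0.244, 0.002], [0.002, -0.002, -1.0]]
contact_force: [-0.5, 0.6, -3.0]
gripper_width: 0.146
finger_force: 30.0
61
105
292 c [504.7 576.7] wh [53.3 28.2] ang 67.0 mean [501.  581.6 118.1] circ [515.7 572.1] 26.7
2360 c [620.7 103.8] wh [178.9 166.3] ang 75.8 mean [611.2 121.2 114.5] circ [619.6 105.9] 108.2
181 c [568. 589.] wh [38.9 13.2] ang 24.1 mean [564.7 588.9 118.5] circ [570.3 584. ] 19.5
52904 c [629.4 134.4] wh [113.1 163.6] ang 76.2 mean [632.  143.8 113.7] circ [627.2 126. ] 93.9
1633 c [603.8  31.3] wh [27.4 33.2] ang 74.7 mean [603.6  31.  112.8] circ [603.6  30.1] 20.3
t 22.55 now [621.9 105.8 139.2] th -14.0 w 13.7
[-0.34  1.56  4.61] turn 0.2
```

View pics/s6.png

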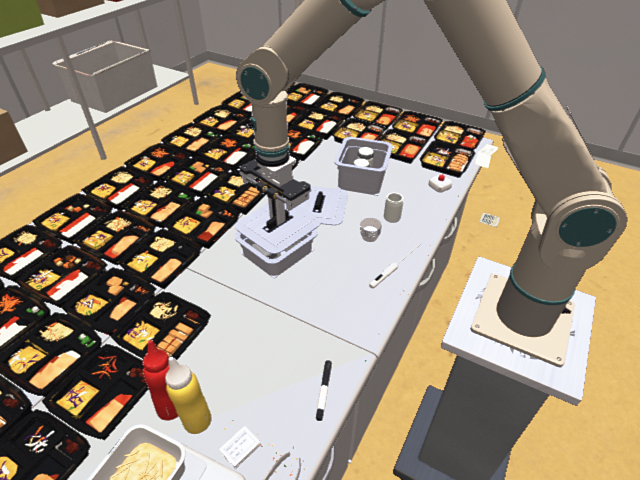

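Side view: the lid hangs level over the low pan at (275,232), still about 15 mm short in tool y; both jars are visible inside the deep pan at (365,155).

```bash
python3 -m jog '[{"hand":1,"xyz":[-0.3,1,0],"turn":0},{"hand":1,"xyz":[-0.3,1.5,1],"turn":0},{"hand":1,"xyz":[-0.3,1.5,2],"turn":0},{"hand":1,"xyz":[-0.3,1.5,2.5],"turn":0},{"hand":1,"xyz":[-0.3,1.5,2.5],"turn":0},{"hand":1,"xyz":[-0.3,1.5,2.5],"turn":0},{"hand":1,"xyz":[-0.3,1.5,2.5],"turn":0},{"hand":1,"xyz":[-0.3,1.5,2.5],"turn":0}]'; python3 - <<'E'
from h import *
for n in('scene','side'):
  P,_=cloud(n); P=P[(P[:,0]<760)&(P[:,1]<300)&(P[:,1]>-60)]
  print(n);bands(P,81,97,200)
E
python3 go.py 636.1 98.9 93 -14.2
```

```text
time: 23.35
tcp_pos: [636.7, 95.9, 114.9]
tcp_rot: [[0.245, 0.969, 0.001], [0.969, -0.245, 0.0], [0.0, 0.001, -1.0]]
contact_force: [0.6, 1.0, -2.9]
gripper_width: 0.147
finger_force: 30.0
scene
3015 c [636.2  94.6] wh [179.6 163.1] ang 75.8 mean [629.7  83.2  88.3] circ [637.2  95.3] 109.9
side
2211 c [635.8  93.6] wh [179.8 165.9] ang 75.4 mean [626.2 111.7  90.1] circ [634.2  95.8] 107.9
t 23.45 now [636.7  95.9 114.9] th -14.2 w 13.5
[ 0.27 -0.13  2.19] turn -0.0
```

```bash
python3 -m jog '[{"hand":1,"xyz":[0.28,-0.1,0],"turn":0},{"hand":1,"xyz":[0.28,-0.1,0.5],"turn":0},{"hand":1,"xyz":[0.28,-0.1,1],"turn":0},{"hand":1,"xyz":[0.28,-0.1,1.5],"turn":0},{"hand":1,"xyz":[0.28,-0.1,1.8],"turn":0},{"hand":1,"xyz":[0.28,-0.1,1.9],"turn":0},{"hand":1,"xyz":[0.28,-0.1,1.9],"turn":0},{"hand":1,"xyz":[0.28,-0.1,1.9],"turn":0}]'; python3 -m jog '[{"hand":1,"xyz":[0,0,0],"turn":0},{"hand":1,"xyz":[0,0,0],"turn":0}]'; python3 - <<'E'
from h import *
for n in('scene','side'):
  P,_=cloud(n); P=P[(P[:,0]<760)&(P[:,1]<300)&(P[:,1]>-60)]
  print(n);bands(P,65,78,200)
E
python3 go.py 636.1 98.9 93 -14.2
```

```text
time: 24.25
tcp_pos: [636.4, 98.8, 95.6]
tcp_rot: [[0.245, 0.969, 0.0], [0.969, -0.245, 0.0], [0.0, 0.0, -1.0]]
contact_force: [0.3, -0.7, -3.8]
gripper_width: 0.145
finger_force: 30.0
time: 24.45
tcp_pos: [636.4, 98.8, 95.7]
tcp_rot: [[0.245, 0.969, 0.0], [0.969, -0.245, 0.0], [0.0, 0.0, -1.0]]
contact_force: [-0.4, 0.8, -3.4]
gripper_width: 0.149
finger_force: 30.0
scene
2970 c [635.7  97.8] wh [181.9 164.2] ang 75.6 mean [629.3  85.6  69.3] circ [635.7  96.1] 109.5
side
2245 c [634.9  95.8] wh [181.8 166.3] ang 75.5 mean [625.  115.7  70.7] circ [633.8  99. ] 108.6
t 24.55 now [636.3  98.8  95.6] th -14.2 w 13.9
[ 0.   -0.02  0.26] turn -0.0
```

```bash
python3 -m jog '[{"hand":1,"xyz":[0,0,0.1],"turn":0},{"hand":1,"xyz":[0,0,0.15],"turn":0},{"hand":1,"xyz":[0,0,0.15],"turn":0}]'; python3 -m jog '[{"hand":4,"xyz":[0,0,0],"turn":0},{"hand":4,"xyz":[0,0,0],"turn":0},{"hand":4,"xyz":[0,0,0],"turn":0},{"hand":4,"xyz":[0,0,0],"turn":0},{"hand":4,"xyz":[0,0,-1.5],"turn":0},{"hand":5,"xyz":[0,0,-4],"turn":0},{"hand":5,"xyz":[0,0,-7],"turn":0},{"hand":5,"xyz":[0,0,-8],"turn":0}]'; python3 go.py 600 60 200 10 632 -30 200 19.5
```

```text
time: 24.85
tcp_pos: [636.3, 98.9, 94.5]
tcp_rot: [[0.245, 0.969, 0.0], [0.969, -0.245, 0.0], [0.0, 0.0, -1.0]]
contact_force: [-1.7, 0.5, 1.2]
gripper_width: 0.146
finger_force: 30.0
time: 25.65
tcp_pos: [638.4, 98.9, 178.0]
tcp_rot: [[0.246, 0.969, 0.006], [0.969, -0.246, 0.001], [0.002, 0.006, -1.0]]
contact_force: [0.3, 0.3, -0.2]
gripper_width: 0.531
finger_force: 0.0
t 25.65 now [638.4  98.9 178. ] th -14.2 w 50.0
[-4.71 -2.75 -2.23] turn -24.2
[-12.65   2.56  -2.22] turn -33.7
```

```bash
python3 go.py 632.3 -130 170 19.5; python3 - <<'E'
from h import *
for n in('scene','side'):
  P,_=cloud(n); P=P[(P[:,0]<760)&(P[:,1]<300)]
  print(n)
  for l,h in((31,38),(65,73),(96,104)): print(l);bands(P[(P[:,0]>450)&(P[:,1]>-550)],l,h,60)
E
```

```text
t 25.65 now [638.4  98.9 178. ] th -14.2 w 50.0
[-22.34   5.03   0.78] turn -33.7
scene
31
159 c [ 520.9 -352. ] wh [ 27.  142.1] ang 25.3 mean [ 521.1 -357.3   34.5] circ [ 532.9 -346.3] 71.0
61 c [617.4  22.5] wh [  5.1 114.3] ang 75.9 mean [620.1  21.8  35.1] circ [617.6  23.4] 57.2
149 c [ 643.2 -305.4] wh [ 12.3 132.3] ang 18.7 mean [ 643.4 -305.3   34.6] circ [ 637.4 -307.4] 66.1
150 c [ 632.7 -130.4] wh [15.6 67.4] ang 19.4 mean [ 632.6 -131.2   34. ] circ [ 634.4 -129.8] 33.8
65
364 c [ 614.2 -290.1] wh [ 88.6 182.7] ang 51.3 mean [ 620.8 -292.7   69.8] circ [ 589.7 -320.7] 91.4
3070 c [635.8  97.3] wh [182.4 163.9] ang 75.9 mean [632.7  91.7  68.2] circ [635.   98.1] 110.9
96
2173 c [ 582.2 -327.5] wh [165.9 177.9] ang 14.0 mean [ 578.8 -335.7   99.2] circ [ 582.6 -328.8] 109.8
side
31
65
2491 c [633.5  97. ] wh [179.8 167.4] ang 75.5 mean [630.4 105.7  69.5] circ [633.6  99.1] 108.6
96
237 c [ 566.7 -270.5] wh [162.6  69.3] ang 9.9 mean [ 563.7 -259.6  100.5] circ [ 569.  -280.6] 82.4
147 c [ 601.3 -404. ] wh [160.4  30.4] ang 15.2 mean [ 599.9 -404.3  100. ] circ [ 598.4 -393.3] 80.3
```

```bash
python3 -m jog '[{"hand":5,"xyz":[-4,0.9,0],"turn":-6},{"hand":5,"xyz":[-8.5,1.9,0],"turn":-14},{"hand":5,"xyz":[-13,2.9,0],"turn":-22},{"hand":5,"xyz":[-17.5,3.9,2],"turn":-30},{"hand":5,"xyz":[-21,4.7,5],"turn":-33.7},{"hand":5,"xyz":[-22.3,5,8],"turn":-33.7},{"hand":5,"xyz":[-22.3,5,8],"turn":-33.7},{"hand":5,"xyz":[-22.3,5,8],"turn":-33.7}]'; python3 -m jog '[{"hand":5,"xyz":[0,0,0],"turn":0}]'; python3 - <<'E'
from h import *
P,_=cloud('wrist','w7.png')
for l,h in((31,38),(9,15)): bands(P[(P[:,0]<760)],l,h,200)
E
python3 go.py 632.3 -130 37.5 19.5
```

```text
time: 26.55
tcp_pos: [629.3, -128.4, 93.0]
tcp_rot: [[-0.334, 0.943, -0.002], [0.943, 0.334, 0.002], [0.002, -0.002, -1.0]]
contact_force: [0.6, 0.0, 0.0]
gripper_width: 0.529
finger_force: 0.0
time: 26.65
tcp_pos: [631.1, -127.2, 95.0]
tcp_rot: [[-0.336, 0.942, 0.002], [0.942, 0.336, 0.001], [0.001, 0.002, -1.0]]
contact_force: [-0.8, -0.3, 0.4]
gripper_width: 0.531
finger_force: 0.0
371 c [ 432.2 -182.2] wh [20.4 49.3] ang 38.3 mean [ 436.2 -180.6   34.4] circ [ 424.6 -188.2] 24.7
1172 c [443.4 -79.1] wh [55.4 57.3] ang 59.9 mean [439.9 -79.8  34.6] circ [443.5 -79.7] 29.8
2358 c [ 633.6 -129.7] wh [14.1 69.1] ang 20.1 mean [ 632.9 -127.5   34.7] circ [ 632.7 -130. ] 34.6
268 c [ 432.3 -184.1] wh [22.5 51.5] ang 33.2 mean [ 435.9 -180.6   11.9] circ [ 423.  -190.1] 25.7
40063 c [ 630.5 -120.5] wh [163.2 155.2] ang 19.6 mean [ 625.5 -106.9   12.2] circ [ 631.5 -121.4] 102.7
438 c [628.1  21.7] wh [  6.4 101.9] ang 79.1 mean [628.   21.7  12. ] circ [628.6  24.3] 50.9
t 26.7 now [ 631.4 -127.3   95.4] th 19.7 w 49.9
[-0.29 -0.02  5.79] turn 0.2
```

```bash
python3 -m jog '[{"hand":5,"xyz":[-0.3,0.1,2],"turn":0},{"hand":5,"xyz":[-0.3,0.1,4],"turn":0},{"hand":5,"xyz":[-0.3,0.1,5.4],"turn":0},{"hand":5,"xyz":[-0.3,0.1,5.7],"turn":0},{"hand":5,"xyz":[-0.3,0.1,5.7],"turn":0},{"hand":1,"xyz":[-0.3,0.1,5.7],"turn":0},{"hand":1,"xyz":[-0.3,0.1,5.7],"turn":0},{"hand":1,"xyz":[-0.3,0.1,5.7],"turn":0}]'; python3 -m jog '[{"hand":1,"xyz":[0,0,0],"turn":0},{"hand":1,"xyz":[0,0,0],"turn":0},{"hand":1,"xyz":[0,0,0],"turn":0}]'; python3 go.py 632.3 -130 175 19.5 582.2 -328.2 175 13.9
```

```text
time: 27.5
tcp_pos: [632.4, -132.3, 37.7]
tcp_rot: [[-0.334, 0.943, 0.001], [0.943, 0.334, -0.0], [-0.001, 0.001, -1.0]]
contact_force: [0.3, 0.2, -0.5]
gripper_width: 0.314
finger_force: 0.0
time: 27.8
tcp_pos: [632.7, -132.0, 37.3]
tcp_rot: [[-0.334, 0.943, 0.002], [0.943, 0.334, 0.0], [-0.0, 0.001, -1.0]]
contact_force: [1.2, 0.4, 1.5]
gripper_width: 0.149
finger_force: 30.0
t 27.8 now [ 632.7 -132.    37.3] th 19.5 w 14.0
[  0.2    0.05 -13.77] turn 0.0
[-16.81 -11.29 -13.77] turn 5.6
```

```bash
python3 -m jog '[{"hand":1,"xyz":[0,0,-2],"turn":0},{"hand":1,"xyz":[0,0,-5],"turn":0},{"hand":1,"xyz":[0,0,-9],"turn":0},{"hand":1,"xyz":[0,0,-12.5],"turn":0},{"hand":1,"xyz":[-1.5,-1,-13.8],"turn":1},{"hand":1,"xyz":[-4.5,-3,-13.8],"turn":2.5},{"hand":1,"xyz":[-8,-5.4,-13.8],"turn":4},{"hand":1,"xyz":[-11.5,-7.8,-13.8],"turn":5.6}]'; python3 -m jog '[{"hand":1,"xyz":[-3,-1.8,0],"turn":0},{"hand":1,"xyz":[-5,-2.8,0],"turn":0},{"hand":1,"xyz":[-5.4,-3,0],"turn":0},{"hand":1,"xyz":[-5.4,-3,0.5],"turn":0},{"hand":1,"xyz":[-5.4,-3,1.5],"turn":0},{"hand":1,"xyz":[-5.4,-3,1.5],"turn":0},{"hand":1,"xyz":[-5.4,-3,1.5],"turn":0}]'; python3 -m jog '[{"hand":1,"xyz":[0,0,0],"turn":0},{"hand":1,"xyz":[0,0,0],"turn":0}]'; python3 - <<'E'
from h import *
for n in('scene','side'):
  P,_=cloud(n,n+'8.png'); P=P[(P[:,0]<760)&(P[:,1]<-200)]
  print(n);bands(P,125,145,100)
E
python3 go.py 582.7 -330.1 140 13.9
```

```text
time: 28.6
tcp_pos: [594.2, -269.0, 173.2]
tcp_rot: [[-0.238, 0.971, -0.004], [0.971, 0.238, 0.0], [0.001, -0.003, -1.0]]
contact_force: [1.3, 0.4, -4.7]
gripper_width: 0.147
finger_force: 30.0
time: 29.3
tcp_pos: [580.9, -324.3, 159.1]
tcp_rot: [[-0.242, 0.97, -0.001], [0.97, 0.242, 0.001], [0.002, -0.001, -1.0]]
contact_force: [0.5, 0.2, -3.0]
gripper_width: 0.148
finger_force: 30.0
time: 29.5
tcp_pos: [581.1, -325.8, 160.3]
tcp_rot: [[-0.241, 0.971, 0.001], [0.971, 0.241, -0.0], [-0.0, 0.001, -1.0]]
contact_force: [0.5, 0.6, -4.0]
gripper_width: 0.147
finger_force: 30.0
scene
5573 c [ 580.7 -323.9] wh [164.8 178. ] ang 13.9 mean [ 569.3 -348.3  134.2] circ [ 580.1 -325.4] 108.2
side
1362 c [ 579.7 -325.8] wh [162.  185.5] ang 14.0 mean [ 573.9 -312.5  136.1] circ [ 580.  -323.5] 110.6
t 29.6 now [ 580.9 -326.1  160.3] th 13.9 w 13.6
[-0.43  0.08  2.03] turn 0.0
```

```bash
python3 -m jog '[{"hand":1,"xyz":[-0.4,0.06,0],"turn":0},{"hand":1,"xyz":[-0.4,0.06,1],"turn":0},{"hand":1,"xyz":[-0.4,0.06,1.8],"turn":0},{"hand":1,"xyz":[-0.4,0.06,2.3],"turn":0},{"hand":1,"xyz":[-0.4,0.06,2.6],"turn":0},{"hand":1,"xyz":[-0.4,0.06,2.7],"turn":0},{"hand":1,"xyz":[-0.4,0.06,2.7],"turn":0},{"hand":1,"xyz":[-0.4,0.06,2.7],"turn":0}]'; python3 - <<'E'
from h import *
P,_=cloud('scene'); P=P[(P[:,0]<760)&(P[:,1]<-200)]
bands(P,102,118,100)
E
python3 go.py 582.7 -330.1 129 13.9
```

```text
time: 30.4
tcp_pos: [582.4, -330.0, 133.2]
tcp_rot: [[-0.24, 0.971, 0.001], [0.971, 0.24, -0.0], [-0.0, 0.0, -1.0]]
contact_force: [0.4, 0.4, -3.8]
gripper_width: 0.147
finger_force: 30.0
5376 c [ 582.3 -328.1] wh [166.3 177.8] ang 14.2 mean [ 570.6 -353.1  107.1] circ [ 581.3 -329.2] 108.9
t 30.45 now [ 582.4 -330.   133.3] th 13.9 w 14.0
[-0.01  0.02  0.43] turn 0.0
```

Aligned with the pan; lower the rest, release and withdraw.

```bash
python3 -m jog '[{"hand":1,"xyz":[0,0,0.2],"turn":0},{"hand":1,"xyz":[0,0,0.35],"turn":0},{"hand":1,"xyz":[0,0,0.42],"turn":0},{"hand":1,"xyz":[0,0,0.42],"turn":0},{"hand":1,"xyz":[0,0,0.42],"turn":0}]'; python3 -m jog '[{"hand":4,"xyz":[0,0,0],"turn":0},{"hand":4,"xyz":[0,0,0],"turn":0},{"hand":4,"xyz":[0,0,0],"turn":0},{"hand":4,"xyz":[0,0,0],"turn":0},{"hand":4,"xyz":[0,0,-1.5],"turn":0},{"hand":5,"xyz":[0,0,-4],"turn":0},{"hand":5,"xyz":[0,0,-7],"turn":0},{"hand":5,"xyz":[0,0,-10],"turn":0}]'; python3 -m jog '[{"hand":5,"xyz":[4,0,-2],"turn":0},{"hand":5,"xyz":[8,0,-2],"turn":0},{"hand":5,"xyz":[12,0,-2],"turn":0},{"hand":5,"xyz":[14,0,-2],"turn":0},{"hand":5,"xyz":[14,0,-2],"turn":0},{"hand":5,"xyz":[14,0,-2],"turn":0}]'; python3 - <<'E'
from h import *
for n in('scene','side'):
  P,_=cloud(n,n+'9.png'); P=P[(P[:,0]<740)]
  print(n)
  for l,h in((100,108),(65,73)): bands(P[(P[:,0]>450)&(P[:,1]<250)],l,h,200)
  for c,yw in(((582.2,-328),13.9),((635.7,97.5),-14.2)):  # plane tilt of lid tops
    Q=P[np.hypot(P[:,0]-c[0],P[:,1]-c[1])<75]; zt=103 if c[1]<0 else 68; Q=Q[abs(Q[:,2]-zt)<5]
    A=np.c_[Q[:,:2]-c,np.ones(len(Q))]; s=np.linalg.lstsq(A,Q[:,2],rcond=None)[0]; print('plane',np.degrees(s[:2]).round(2),s[2].round(1))
E
```

```text
time: 30.95
tcp_pos: [582.1, -329.9, 129.1]
tcp_rot: [[-0.24, 0.971, 0.0], [0.971, 0.24, 0.0], [0.0, 0.0, -1.0]]
contact_force: [-1.8, 0.4, -0.3]
gripper_width: 0.145
finger_force: 30.0
time: 31.75
tcp_pos: [582.2, -330.0, 230.9]
tcp_rot: [[-0.24, 0.971, 0.001], [0.971, 0.24, -0.0], [-0.0, 0.001, -1.0]]
contact_force: [1.1, 0.3, -0.1]
gripper_width: 0.529
finger_force: 0.0
time: 32.35
tcp_pos: [549.1, -194.9, 249.9]
tcp_rot: [[-0.24, 0.971, 0.002], [0.971, 0.24, -0.001], [-0.002, 0.001, -1.0]]
contact_force: [-0.5, 0.8, -0.6]
gripper_width: 0.532
finger_force: 0.0
scene
6819 c [ 581.6 -328. ] wh [165.4 177. ] ang 14.2 mean [ 578.3 -334.2  103.1] circ [ 580.4 -327.4] 109.3
1881 c [633.6  97.6] wh [181.6 159.5] ang 76.0 mean [613.5 114.5  68. ] circ [633.5 100.8] 110.1
plane [-0.02  0.02] 103.4
plane [ 0.39 -0.09] 68.5
side
1311 c [ 580.2 -327.8] wh [162.  182.7] ang 14.4 mean [ 573.1 -315.4  104.7] circ [ 579.3 -326.8] 108.8
2519 c [635.4  96.7] wh [179.2 166.7] ang 75.4 mean [630.6 103.8  69.4] circ [634.9  96.9] 111.0
plane [-0.04 -0.06] 105.0
plane [ 0.06 -0.04] 69.9
```

View pics/scene9.png

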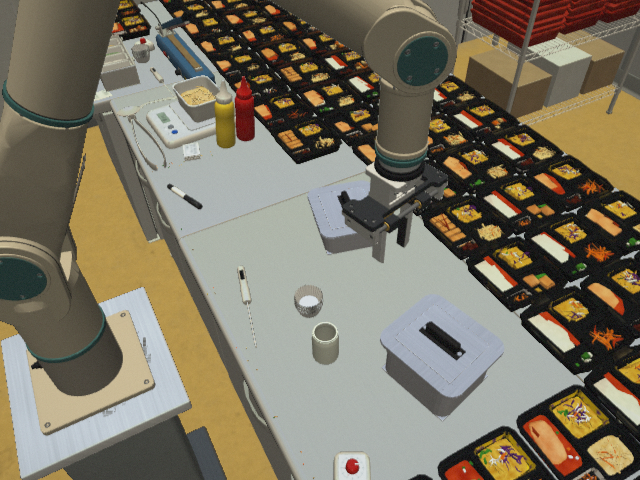

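Scene view: the deep pan is closed flush and square (440,340). The low pan's lid is seated (345,215), partly behind the gripper, and the cups (309,300) and empty jar (325,343) have not moved. Lid tops measure level at z of about 103 and 68, so I'm handing in.

```bash
python3 -c "
from workcell import ctrl; print(ctrl.finish_job())"
```

```text
the job is handed in; nothing more can be done
None
```

The job is handed in at about 32 s: both jars are in the deep pan, the sample box is beside the packed one in the low pan, both lids measure flush and square on their rims, and the empty jar and foil cups were left where they stood.

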